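Square the tube block to the sampler fence

TASK

The heavy aluminium tube block stands askew in front of the sampler. Push it round and up to the dark steel fence with the fingers, a corner at a time as needed, until its full-height plain long side (the one opposite the low ledge with two screws) lies flat against the fence and the block does not stick out past either end of the fence. Push gently: slide it on the bench without knocking, tipping or lifting it, and leave the bottle, flask and beaker where they stand.

Things in the scene. Friction and masses are not known exactly. Their poses are not given: they have to be found in the camera images.
- block: loose aluminium tube block, 0.75 to 1 kg, 100 (x) x 140 (y) x 36 mm (z), dark tube holes in its top. Origin: centre of the underside. +x side: plain full-height long side, to meet the fence; along the -x side a ledge 15 mm deep, top 14 mm above the bench, with 2 dark screws. Slides with dry friction (about 3.5 to 7 N). Starts turned 35 to 75 degrees anticlockwise from above, 75 to 100 mm short of home
- face_left (a point): point on the block's plain side (block frame x +50 mm), at its +y end (y +70 mm), half-way up (18 mm)
- face_right (a point): point on the block's plain side (block frame x +50 mm), at its -y end (y -70 mm), half-way up (18 mm)
- fence: fixed dark steel fence: lip 190 mm long (y), 30 high, 10 thick, along the front of a low white deck reaching 100 mm behind the face. Origin: on the bench, middle of the face that looks to the robot. x points from the face away from the robot; the block belongs on the -x side, its x axis along the fence's x, its origin then 50 mm in front of the face
- bottle: bystander: white plastic bottle, 38 mm across, 75 mm tall, standing to the left of the fence. Origin: centre of its base
- flask: bystander: glass volumetric flask with a long neck, 58 mm across, 138 mm tall, standing to the right of the fence. Origin: centre of its base
- beaker: bystander: glass beaker, 68 mm across, 85 mm tall, standing to the right of the block, nearer the robot than the flask. Origin: centre of its base

How it is judged:
By the outcome, as a careful person would: the job done as asked, in the order asked, and still so for the second after the job is handed in, with the robot touching nothing.
It also fails if it takes over 64 s, if anything falls off the work surface, if the arm or the gripper's body presses on something with over 40 N, if the wrist force passes 120 N, or if a joint passes its speed limit or range.

ROBOT

A 6-joint arm with a two-finger parallel gripper is mounted at the origin on the work surface. World frame = base frame: x ahead of the robot, y to its left, z up, the work surface at z = 0. Lengths are in m, angles in rad, forces in N, time in s.
With the tool pointing down it reaches from about 0.4 to 0.825 m from the base axis. Payload 7 kg.
Tool frame: the origin (TCP) lies midway between the tips of the shut fingers; the grasp point (between the pads) lies 19 mm behind it; z points along the fingers, y is the line along which they close (so a half turn about z gives the same grasp; the last joint's range is limited). The gripper opens to 88 mm and grips with 3 to 60 N. Pads are 19 mm wide; open, the fingers measure 130 mm over their backs; the gripper's body (78 mm by 193 mm) begins 47 mm behind the grasp point.
Start: joints at [1.445, 0.359, 0.012, 0, -1.224, -0.288], TCP at [0.271, 0.618, 0.227] pointing down, gripper open.
Joint ranges: [-3.07, 3.07], [-1.43, 2.12], [-1.02, 1.25], [-3.03, 1.67], [-3.05, -0], [-3.03, 3.03]. Speed limits (rad/s): [2.39, 2.39, 3.01, 3.14, 3.14, 3.14].

INTERFACE

Orientations are given as [roll, pitch, yaw] about the fixed x, y, z axes, in that order (R = Rz(yaw) Ry(pitch) Rx(roll)).
In Python, from station import get_state, grab_frame, calibration, job_done, boxes_of, regions_of, spot_point gives the robot as it stands. The module is installed in compiled form; this text tells all that it offers.
- The arm moves only by the tool arm_command, never from a script. Its argument "commands" is a list of rows, each an object of numbers: "tx", "ty", "tz": the shift along the tool's x, y, z each as a share of 25 cm, from -1 to 1; "twist": the turn about the tool's z as a share of 180 degrees, from -1 to 1. A call has exactly 8 rows; each row is the pose to reach, as a shift and turn from the pose commanded when the call began, along the tool's axes at that moment, turning the shorter way round; what a row does not reach only later rows make up. A row lasts 1/12 s, in which the tool goes at most 41.7 mm and 7.16 degrees, less where a joint would pass 70% of its speed; a pose out of reach is approached as far as the arm can. A call with a number of a shift or a turn outside -1 to 1 is refused whole. A call with a gripper value outside its range is refused whole. "claw" is the opening, from 0 (shut) to 1 (fully open), set as the call begins (left out, the last holds). The fingers move at their own pace and stop on an object; "grip_force" is the grip in N (left out, the last holds). Time passes only in rows, so rows that repeat a pose let the fingers close, or fill a call up. It gives the time, the measured TCP pose, the force, the opening and the grip force at its end, in the units of the state.
- get_state(): the state, without advancing time (a new reading comes with each control period).
- grab_frame(name): name is "scene" or "top" or "wrist"; returns the picture (400x640x3 uint8, red, green, blue); there is no depth.
- calibration(name): a dict with "camera_matrix" (3x3 intrinsics, pixels), "extrinsics" (4x4, takes a point from camera to world coordinates). Camera axes: x right, y down, z forward; pixel columns grow to the right and rows downward; lengths in m; the calibration is good to about 2 mm. A picture is of the moment at which its call begins: read the wrist's pose just before it. calibration takes no time and is no camera call; for the wrist camera it gives the pose at the moment of the call.
- job_done(): hands the job in; it is judged then, once.
Trained networks look in the newest picture that a camera, given by its name, has taken for a name from the list of things; names that differ only in an ending like _2 or _b are one class to them, and where a whole thing is asked for, a point or a joint stands for the part that bears it (a point fixed in the world has none). Each returns a list of dicts, best first, with "score" (0 to 1); they miss things now and then, are a little off and sometimes report something else, mostly with a low value. They report only what shows in the picture. A call takes as long as a camera call.
- boxes_of(query, camera): "rect" ([left, top, right, bottom] in pixels, round what is visible of it).
- regions_of(query, camera): "region" (400x640 bool, what is visible of it) and "rect" ([left, top, right, bottom] in pixels, round what is visible of it).
- spot_point(query, camera): "uv" ([column, row] in pixels: a listed point, or the origin of a listed thing).
The state is a dict: "t": time; "q": joint angles; "qd": joint speeds; "joint_efforts": joint torques, N m; "eef_pos": TCP position; "ee_rot": TCP orientation; "force": force on the tool from outside, world axes, zero at the start; "moment": the same for the moment, N m; "width": finger opening in m; "gripper_force": force on a finger pad.
Only numpy, scipy, OpenCV 4.12 (cv2) and the standard library are available. Lean on these libraries where they do the work, as an engineer would, in place of code of your own. Each camera call takes 0.05 s, during which the arm holds its last target. There are 200 camera calls.

## Working session

There is one attempt and no reset: what is moved stays moved. The work goes in short steps, Python scripts to look and compute and a tool call to move; the robot and the scene stay as the last step left them, time stands still between calls to the robot, and variables do not carry over. Pictures are saved under pics/ and viewed, at most 10 in all, crops included, and the job is handed in when it is done.

Besides the shell and the picture viewer there is one more tool, called after "Emit:" in YAML: its name, and indented under it one key for each argument. arm_command: Moves the arm, as the interface text tells. Shift numbers are shares of 25 cm and turn numbers shares of 180 degrees, none past 1 either way. Its arguments: {"type":"object","properties":{"commands":{"type":"array"},"claw":{"type":"number"},"grip_force":{"type":"number"}},"required":["commands"]}

```bash
mkdir -p pics
cat > h.py <<'E'
import numpy as np, cv2
from station import *
def ray(cam,uv,z):
    c=calibration(cam);K=np.array(c["camera_matrix"]);T=np.array(c["extrinsics"])
    d=T[:3,:3]@np.linalg.inv(K)@np.array([uv[0],uv[1],1.]);o=T[:3,3]
    return o+d*(z-o[2])/d[2]
def proj(cam,P):
    c=calibration(cam);K=np.array(c["camera_matrix"]);T=np.linalg.inv(np.array(c["extrinsics"]))
    p=K@(T[:3,:3]@np.array(P)+T[:3,3]);return p[:2]/p[2]
def snap(cam,fn=None):
    im=np.array(grab_frame(cam))
    if fn: cv2.imwrite("pics/"+fn,im[...,::-1])
    return im
Z=dict(block=0,face_left=.018,face_right=.018,fence=0,bottle=0,flask=0,beaker=0)
def spots(cam,names=Z):
    for n in names:
        for r in spot_point(n,cam)[:2]:
            print(cam,n,round(r["score"],2),np.round(r["uv"],1),np.round(ray(cam,r["uv"],Z[n])[:2],4))
E
python3 - <<'E'
from h import *
for c in ("top","scene"):
    snap(c,c+"0.png"); spots(c)
s=get_state();print(s["t"],s["eef_pos"],s["ee_rot"],s["force"])
for c in("top","scene"):print(np.round(calibration(c)["extrinsics"],3))
E
```

```text
top block 0.69 [463.  168.5] [ 0.7228 -0.3041]
top block 0.55 [370.  236.2] [ 0.5614 -0.0836]
top face_left 0.94 [343.1 263. ] [ 0.5    -0.0215]
top face_right 0.72 [272.8 203.1] [0.6339 0.1398]
top face_right 0.62 [353.6 200.3] [ 0.6417 -0.0452]
top fence 0.7 [373.3 236. ] [ 0.562  -0.0911]
top fence 0.57 [361.5 181.1] [ 0.6909 -0.0649]
top bottle 0.58 [345.4 264.9] [ 0.4959 -0.0272]
top bottle 0.51 [270.8 201.1] [0.6417 0.1477]
top flask 0.97 [460.9 165.4] [ 0.7303 -0.2995]
top beaker 0.88 [472.8 223.5] [ 0.5926 -0.3196]
scene block 0.75 [285.7 207.2] [ 0.5529 -0.0889]
scene face_left 0.92 [310.9 189.1] [ 0.5048 -0.0216]
scene face_right 0.97 [302.6 223.9] [ 0.6337 -0.0468]
scene fence 0.62 [295.2 244.5] [ 0.6849 -0.0662]
scene bottle 0.71 [380.  226.7] [0.634  0.1464]
scene flask 0.72 [194.3 258.8] [ 0.7196 -0.3016]
scene beaker 0.7 [191.3 219.5] [ 0.5882 -0.3264]
scene beaker 0.22 [310.  187.3] [ 0.4767 -0.023 ]
0.8 [0.27142879 0.61797155 0.22658014] [ 3.14158794e+00  2.93269439e-06 -4.13838830e-01] [-0.65572518  0.03861509 -0.07871808]
[[ 0.01  -0.986  0.168  0.494]
 [-1.    -0.007  0.018  0.   ]
 [-0.017 -0.168 -0.986  0.847]
 [ 0.     0.     0.     1.   ]]
[[ 0.056  0.68  -0.731  1.5  ]
 [ 0.998 -0.028  0.05  -0.056]
 [ 0.013 -0.732 -0.681  0.889]
 [ 0.     0.     0.     1.   ]]
```

View pics/top0.png

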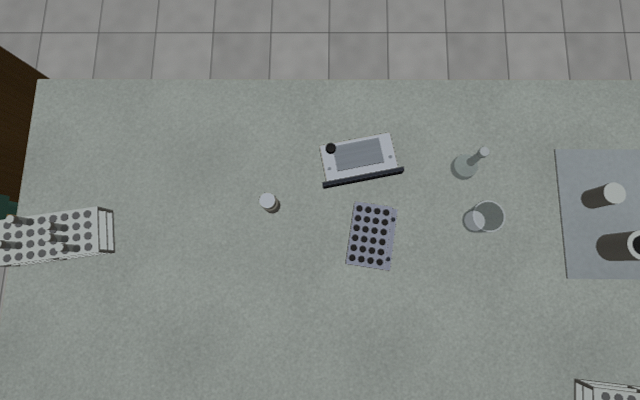

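View pics/scene0.png

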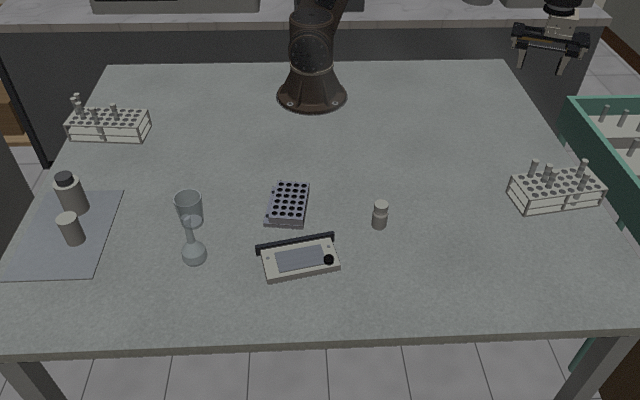

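Block yaw is about 80° and the fence about 11°. In the top picture the plain side faces left (near corner 347,265; far corner 353,203), and the fence lip runs from (324,185) to (403,170). I'll refine both by fitting silhouettes.

```bash
cat >> h.py <<'E'
from scipy.optimize import minimize
def boxmask(cam,p,boxes):
    c,s=np.cos(p[2]),np.sin(p[2]);m=np.zeros((1600,2560),np.uint8)
    for x0,x1,y0,y1,h in boxes:
        P=[proj(cam,[p[0]+c*x-s*y,p[1]+s*x+c*y,z]) for x in(x0,x1) for y in(y0,y1) for z in(0,h)]
        cv2.fillConvexPoly(m,cv2.convexHull(np.round((np.array(P)+.5)*4-.5).astype(np.int32)),1)
    return cv2.resize(m.astype(np.float32),(640,400),interpolation=cv2.INTER_AREA)
BL=[(-.05,.05,-.07,.07,.014),(-.035,.05,-.07,.07,.036)]
FE=[(0,.01,-.095,.095,.03)]
def fit(name,p,boxes,cams=("top","scene")):
    ms={}
    for c in cams:
        r=regions_of(name,c)
        if not r: print("none",c);continue
        ms[c]=max(r,key=lambda q:(q["region"]*boxmask(c,p,boxes)).sum()/q["region"].sum())["region"].astype(float)
    f=lambda q:sum(np.abs(boxmask(c,q,boxes)-m).sum()/m.sum() for c,m in ms.items())
    S=np.vstack([p]+[np.array(p)+np.diag([.012,.012,.15])[i] for i in range(3)])
    r=minimize(f,p,method="Nelder-Mead",options=dict(initial_simplex=S,maxiter=120,xatol=1e-4,fatol=1e-4))
    print(name,np.round(r.x[:2],4),"yaw",round(np.degrees(r.x[2]),1),"err",round(r.fun,3));return r.x
def rel(b,f):
    c,s=np.cos(f[2]),np.sin(f[2]);d=b[:2]-f[:2]
    print("rel mm",np.round(1e3*np.array([c*d[0]+s*d[1],-s*d[0]+c*d[1]]),1),"deg",round(np.degrees(b[2]-f[2]),2))
E
python3 - <<'E'
from h import *
im=snap("top");snap("scene")
for c in("top","scene"): b=fit("block",[.561,-.085,1.4],BL,(c,))
b=fit("block",[.561,-.085,1.4],BL)
for r in regions_of("fence","top"): print(r["score"],r["rect"],r["region"].sum())
# dark lip, bottom front edge
for cam in("top","scene"):
    im=snap(cam); d=(im.max(2)<75)
    x0,x1,y0,y1=(318,408,162,190) if cam=="top" else (250,342,228,262)
    s=np.zeros_like(d);s[y0:y1,x0:x1]=d[y0:y1,x0:x1]
    n,l,st,_=cv2.connectedComponentsWithStats(s.astype(np.uint8));k=1+st[1:,4].argmax();print(cam,st[k])
    m=(l==k).astype(float);f=lambda q:np.abs(boxmask(cam,q,FE)-m).sum()/m.sum()
    p=np.array([.685,-.066,.19]);S=np.vstack([p]+[p+np.diag([.012,.012,.1])[i] for i in range(3)])
    r=minimize(f,p,method="Nelder-Mead",options=dict(initial_simplex=S,maxiter=150));print(np.round(r.x,4),np.degrees(r.x[2]),r.fun)
    rel(b,r.x)
E
```

```text
block [ 0.5612 -0.0844] yaw 81.1 err 0.026
block [ 0.5567 -0.0856] yaw 83.6 err 0.056Traceback (most recent call last):
  File "<stdin>", line 4, in <module>
  File "h.py", line 36, in fit
    r=minimize(f,p,method="Nelder-Mead",options=dict(initial_simplex=S,maxiter=120,xatol=1e-4,fatol=1e-4))
    res = _minimize_neldermead(fun, x0, args, callback, bounds=bounds,
                               **options)
    fxcc = func(xcc)
    fx = function(np.copy(x), *(wrapper_args + args))
  File "h.py", line 34, in <lambda>
    f=lambda q:sum(np.abs(boxmask(c,q,boxes)-m).sum()/m.sum() for c,m in ms.items())
               ~~~^^^^^^^^^^^^^^^^^^^^^^^^^^^^^^^^^^^^^^^^^^^^^^^^^^^^^^^^^^^^^^^^^^
  File "h.py", line 34, in <genexpr>
    f=lambda q:sum(np.abs(boxmask(c,q,boxes)-m).sum()/m.sum() for c,m in ms.items())
                          ~~~~~~~^^^^^^^^^^^
  File "h.py", line 23, in boxmask
    P=[proj(cam,[p[0]+c*x-s*y,p[1]+s*x+c*y,z]) for x in(x0,x1) for y in(y0,y1) for z in(0,h)]
       ~~~~^^^^^^^^^^^^^^^^^^^^^^^^^^^^^^^^^^^
  File "h.py", line 8, in proj
    c=calibration(cam);K=np.array(c["camera_matrix"]);T=np.linalg.inv(np.array(c["extrinsics"]))
ValueError: time passes only in moves, steps and waits
```

```bash
sed -i 's/^from station import \*/from station import *\nfrom station import calibration as _cal\n_C={}\ndef calibration(c):\n    if c=="wrist": return _cal(c)\n    if c not in _C: _C[c]=_cal(c)\n    return _C[c]/' h.py
python3 - <<'E'
from h import *
for cam in("top","scene"):
    im=snap(cam); d=(im.max(2)<75)
    x0,x1,y0,y1=(318,408,162,190) if cam=="top" else (250,342,228,262)
    s=np.zeros_like(d);s[y0:y1,x0:x1]=d[y0:y1,x0:x1]
    n,l,st,_=cv2.connectedComponentsWithStats(s.astype(np.uint8));k=1+st[1:,4].argmax();print(cam,st[k])
    m=(l==k).astype(float);f=lambda q:np.abs(boxmask(cam,q,FE)-m).sum()/m.sum()
    p=np.array([.685,-.066,.19]);S=np.vstack([p]+[p+np.diag([.012,.012,.1])[i] for i in range(3)])
    r=minimize(f,p,method="Nelder-Mead",options=dict(initial_simplex=S,maxiter=150));print(np.round(r.x,4),np.degrees(r.x[2]),r.fun)
b=fit("block",[.561,-.085,1.4],BL);rel(b,r.x);print(get_state()["t"])
E
```

```text
top [323 167  81  22 506]
[ 0.6916 -0.0696  0.2075] 11.887491103725832 0.17996541501976285
scene [255 231  80  27 479]
[ 0.6872 -0.0682  0.198 ] 11.34683521489177 0.995955114822547
block [ 0.561  -0.0855] yaw 81.9 err 0.076
rel mm [-127.1    7.9] deg 70.51
1.3
```

Emit:
arm_command:
  commands:
    - {"tx":0.1,"ty":0.12}
    - {"tx":0.2,"ty":0.24}
    - {"tx":0.31,"ty":0.37}
    - {"tx":0.41,"ty":0.49}
    - {"tx":0.51,"ty":0.61}
    - {"tx":0.61,"ty":0.73}
    - {"tx":0.72,"ty":0.86}
    - {"tx":0.82,"ty":0.98}
  claw: 0
  grip_force: 20

```text
invalid input
```

Emit:
arm_command:
  commands:
    - {"tx":0.1,"ty":0.12,"twist":0.03}
    - {"tx":0.2,"ty":0.24,"twist":0.06}
    - {"tx":0.31,"ty":0.37,"twist":0.09}
    - {"tx":0.41,"ty":0.49,"twist":0.12}
    - {"tx":0.51,"ty":0.61,"twist":0.15}
    - {"tx":0.61,"ty":0.73,"twist":0.18}
    - {"tx":0.72,"ty":0.86,"twist":0.21}
    - {"tx":0.82,"ty":0.98,"twist":0.24}

```text
invalid input
```

Emit:
arm_command:
  commands:
    - {"tx":0.1,"ty":0.12,"tz":0,"twist":0}
    - {"tx":0.2,"ty":0.24,"tz":0,"twist":0}
    - {"tx":0.31,"ty":0.37,"tz":0,"twist":0}
    - {"tx":0.41,"ty":0.49,"tz":0,"twist":0}
    - {"tx":0.51,"ty":0.61,"tz":0,"twist":0}
    - {"tx":0.61,"ty":0.73,"tz":0,"twist":0}
    - {"tx":0.72,"ty":0.86,"tz":0,"twist":0}
    - {"tx":0.82,"ty":0.98,"tz":0,"twist":0}
  claw: 0
  grip_force: 20

```text
t: 1.97
eef_pos: [0.3607, 0.3093, 0.2268]
ee_rot: [-3.141, -0.0, -0.413]
force: [0.5, -0.2, 0.0]
width: 0.0399
gripper_force: 0.0
```

Emit:
arm_command:
  commands:
    - {"tx":0.1,"ty":0.12,"tz":0,"twist":0.03}
    - {"tx":0.2,"ty":0.24,"tz":0,"twist":0.06}
    - {"tx":0.31,"ty":0.37,"tz":0,"twist":0.09}
    - {"tx":0.41,"ty":0.49,"tz":0,"twist":0.12}
    - {"tx":0.51,"ty":0.61,"tz":0,"twist":0.15}
    - {"tx":0.61,"ty":0.73,"tz":0,"twist":0.18}
    - {"tx":0.72,"ty":0.86,"tz":0,"twist":0.21}
    - {"tx":0.82,"ty":0.98,"tz":0,"twist":0.24}

```text
t: 2.63
eef_pos: [0.45, 0.0025, 0.2272]
ee_rot: [-3.14, -0.0, -1.172]
force: [1.5, 2.0, 0.4]
width: 0.0005
gripper_force: 0.0
```

Emit:
arm_command:
  commands:
    - {"tx":0.08,"ty":0.01,"tz":0.08,"twist":0.035}
    - {"tx":0.167,"ty":0.022,"tz":0.2,"twist":0.07}
    - {"tx":0.167,"ty":0.022,"tz":0.34,"twist":0.105}
    - {"tx":0.167,"ty":0.022,"tz":0.48,"twist":0.14}
    - {"tx":0.167,"ty":0.022,"tz":0.61,"twist":0.173}
    - {"tx":0.167,"ty":0.022,"tz":0.72,"twist":0.173}
    - {"tx":0.167,"ty":0.022,"tz":0.81,"twist":0.173}
    - {"tx":0.167,"ty":0.022,"tz":0.86,"twist":0.173}

```text
t: 3.3
eef_pos: [0.4597, -0.0366, 0.0092]
ee_rot: [3.139, -0.001, -1.712]
force: [-0.8, -0.6, -0.7]
width: 0.0005
gripper_force: 0.0
```

Run:
```python
from h import *
snap("top","top1.png");s=get_state();print(s["t"],s["eef_pos"],s["ee_rot"],s["force"])
im=cv2.imread("pics/top1.png")[140:300,270:500];cv2.imwrite("pics/top1c.png",cv2.resize(im,None,fx=3,fy=3))
```

```text
3.35 [ 0.45903122 -0.03671813  0.00803267] [ 3.13691888e+00 -2.06208987e-03 -1.71199460e+00] [-2.06514769 -0.10696029 -1.97423713]
```

View pics/top1c.png

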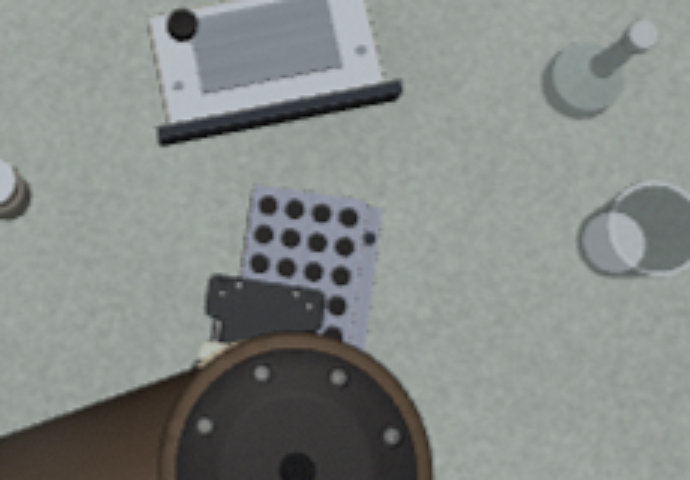

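Emit:
arm_command:
  commands:
    - {"tx":0,"ty":-0.012,"tz":-0.012,"twist":0}
    - {"tx":0,"ty":-0.024,"tz":-0.012,"twist":0}
    - {"tx":0,"ty":-0.036,"tz":-0.012,"twist":0}
    - {"tx":0,"ty":-0.048,"tz":-0.012,"twist":0}
    - {"tx":0,"ty":-0.056,"tz":-0.012,"twist":0}
    - {"tx":0,"ty":-0.062,"tz":-0.012,"twist":0}
    - {"tx":0,"ty":-0.068,"tz":-0.012,"twist":0}
    - {"tx":0,"ty":-0.074,"tz":-0.012,"twist":0}

```text
t: 4.02
eef_pos: [0.4793, -0.0387, 0.0147]
ee_rot: [3.141, -0.0, -1.711]
force: [-5.5, 2.8, 3.8]
width: 0.0006
gripper_force: 3.3
```

Emit:
arm_command:
  commands:
    - {"tx":-0.008,"ty":-0.0085,"tz":0,"twist":0.007}
    - {"tx":-0.0155,"ty":-0.017,"tz":0,"twist":0.0139}
    - {"tx":-0.023,"ty":-0.026,"tz":0,"twist":0.021}
    - {"tx":-0.03,"ty":-0.0345,"tz":0,"twist":0.0278}
    - {"tx":-0.037,"ty":-0.044,"tz":0,"twist":0.035}
    - {"tx":-0.044,"ty":-0.053,"tz":0,"twist":0.0417}
    - {"tx":-0.051,"ty":-0.062,"tz":0,"twist":0.0486}
    - {"tx":-0.0575,"ty":-0.0715,"tz":0,"twist":0.0556}

```text
t: 4.68
eef_pos: [0.4948, -0.0279, 0.0141]
ee_rot: [3.135, -0.004, -1.889]
force: [-14.0, 3.0, 13.2]
width: 0.0004
gripper_force: 7.9
```

Emit:
arm_command:
  commands:
    - {"tx":-0.008,"ty":-0.0085,"tz":0,"twist":0.007}
    - {"tx":-0.0155,"ty":-0.017,"tz":0,"twist":0.0139}
    - {"tx":-0.023,"ty":-0.026,"tz":0,"twist":0.021}
    - {"tx":-0.03,"ty":-0.0345,"tz":0,"twist":0.0278}
    - {"tx":-0.037,"ty":-0.044,"tz":0,"twist":0.035}
    - {"tx":-0.044,"ty":-0.053,"tz":0,"twist":0.0417}
    - {"tx":-0.051,"ty":-0.062,"tz":0,"twist":0.0486}
    - {"tx":-0.0575,"ty":-0.0715,"tz":0,"twist":0.0556}

```text
t: 5.35
eef_pos: [0.5172, -0.0193, 0.0141]
ee_rot: [3.137, -0.004, -2.063]
force: [-11.9, 4.1, 9.7]
width: 0.0008
gripper_force: 6.6
```

Run:
```python
from h import *
snap("top");snap("scene","scene2.png");s=get_state();print(s["t"],s["eef_pos"],np.degrees(s["ee_rot"]),s["force"])
b=fit("block",[.575,-.09,1.08],BL,("scene",));rel(b,np.array([.69,-.069,.2025]))
spots("scene",["face_left","face_right"]);spots("top",["face_right"])
im=cv2.imread("pics/scene2.png")[120:280,170:400];cv2.imwrite("pics/scene2c.png",cv2.resize(im,None,fx=3,fy=3))
```

```text
5.45 [ 0.51810146 -0.01901136  0.01416434] [ 1.79787778e+02 -1.57010228e-01 -1.18183920e+02] [-8.46318979  2.80821123  6.98125936]
block [ 0.5769 -0.0917] yaw 61.4 err 0.19
rel mm [-115.3    0.5] deg 49.79
scene face_left 0.81 [312.1 196.6] [ 0.5346 -0.0195]
scene face_right 0.56 [286.5 234. ] [ 0.6663 -0.0864]
top face_right 0.75 [367.1 190. ] [ 0.6659 -0.0762]
```

View pics/scene2c.png

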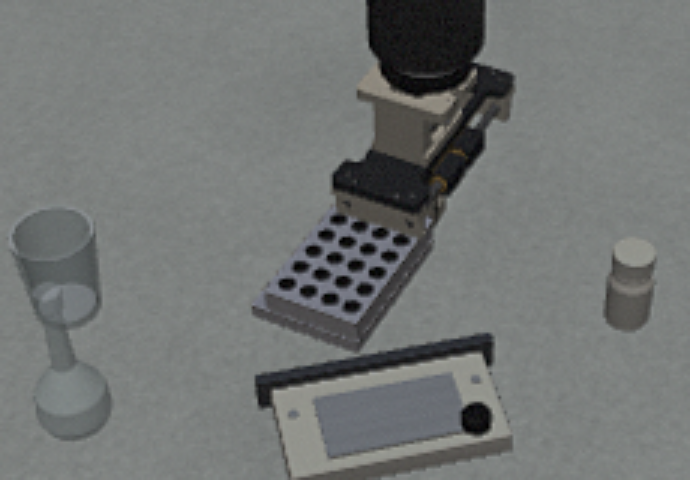

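Emit:
arm_command:
  commands:
    - {"tx":-0.008,"ty":-0.0085,"tz":0,"twist":0.007}
    - {"tx":-0.0155,"ty":-0.017,"tz":0,"twist":0.0139}
    - {"tx":-0.023,"ty":-0.026,"tz":0,"twist":0.021}
    - {"tx":-0.03,"ty":-0.0345,"tz":0,"twist":0.0278}
    - {"tx":-0.037,"ty":-0.044,"tz":0,"twist":0.035}
    - {"tx":-0.044,"ty":-0.053,"tz":0,"twist":0.0417}
    - {"tx":-0.051,"ty":-0.062,"tz":0,"twist":0.0486}
    - {"tx":-0.0575,"ty":-0.0715,"tz":0,"twist":0.0556}

```text
t: 6.32
eef_pos: [0.5407, -0.0145, 0.0142]
ee_rot: [3.138, -0.003, -2.238]
force: [-8.3, 4.9, 6.3]
width: 0.0006
gripper_force: 5.2
```

Emit:
arm_command:
  commands:
    - {"tx":-0.008,"ty":-0.0085,"tz":0,"twist":0.007}
    - {"tx":-0.0155,"ty":-0.017,"tz":0,"twist":0.0139}
    - {"tx":-0.023,"ty":-0.026,"tz":0,"twist":0.021}
    - {"tx":-0.03,"ty":-0.0345,"tz":0,"twist":0.0278}
    - {"tx":-0.037,"ty":-0.044,"tz":0,"twist":0.035}
    - {"tx":-0.044,"ty":-0.053,"tz":0,"twist":0.0417}
    - {"tx":-0.051,"ty":-0.062,"tz":0,"twist":0.0486}
    - {"tx":-0.0575,"ty":-0.0715,"tz":0,"twist":0.0556}

```text
t: 6.98
eef_pos: [0.5644, -0.0139, 0.0142]
ee_rot: [3.139, -0.002, -2.412]
force: [-6.4, 6.2, 3.9]
width: 0.0007
gripper_force: 4.3
```

Emit:
arm_command:
  commands:
    - {"tx":0,"ty":0.015,"tz":0,"twist":0}
    - {"tx":0,"ty":0.04,"tz":0,"twist":0}
    - {"tx":0,"ty":0.1,"tz":0,"twist":0}
    - {"tx":0,"ty":0.15,"tz":-0.02,"twist":0}
    - {"tx":0,"ty":0.15,"tz":-0.12,"twist":0}
    - {"tx":0,"ty":0.15,"tz":-0.22,"twist":0}
    - {"tx":0,"ty":0.15,"tz":-0.3,"twist":0}
    - {"tx":0,"ty":0.15,"tz":-0.32,"twist":0}

```text
t: 7.65
eef_pos: [0.5425, 0.0147, 0.0985]
ee_rot: [-3.139, 0.005, -2.408]
force: [0.3, 0.8, -0.3]
width: 0.0007
gripper_force: 0.0
```

Run:
```python
from h import *
snap("top");snap("scene");s=get_state();print(s["t"],s["eef_pos"],np.degrees(s["ee_rot"]),s["force"])
b=fit("block",[.595,-.1,.74],BL,("scene",));rel(b,np.array([.69,-.069,.2025]))
spots("scene",["face_left","face_right"]);spots("top",["face_right"])
```

```text
7.75 [0.54153262 0.01443716 0.09622016] [-179.92766439    0.18385619 -138.03455967] [-0.91684381  1.35009339  0.07270646]
block [ 0.5942 -0.1029] yaw 41.9 err 0.038
rel mm [-100.7  -14. ] deg 30.34
scene face_left 0.73 [312.4 210.6] [ 0.5874 -0.0209]
scene face_left 0.72 [190.7 221. ] [ 0.6119 -0.3217]
scene face_right 0.78 [269.6 236.4] [ 0.6725 -0.1267]
top face_right 0.9 [385.8 185.5] [ 0.6767 -0.1192]
```

Emit:
arm_command:
  commands:
    - {"tx":0.05,"ty":-0.06,"tz":0,"twist":0}
    - {"tx":0.12,"ty":-0.13,"tz":0,"twist":0}
    - {"tx":0.19,"ty":-0.2,"tz":0,"twist":0}
    - {"tx":0.26,"ty":-0.28,"tz":0,"twist":0}
    - {"tx":0.33,"ty":-0.36,"tz":0,"twist":0}
    - {"tx":0.4,"ty":-0.43,"tz":0,"twist":0}
    - {"tx":0.44,"ty":-0.47,"tz":0,"twist":0}
    - {"tx":0.457,"ty":-0.49,"tz":0,"twist":0}
  claw: 1

```text
t: 8.62
eef_pos: [0.5367, -0.1556, 0.0932]
ee_rot: [3.14, -0.002, -2.412]
force: [0.5, 0.2, -0.9]
width: 0.0484
gripper_force: 0.0
```

Emit:
arm_command:
  commands:
    - {"tx":0,"ty":0,"tz":0.04,"twist":0}
    - {"tx":0,"ty":0,"tz":0.1,"twist":0}
    - {"tx":0,"ty":0,"tz":0.16,"twist":0}
    - {"tx":0,"ty":0,"tz":0.22,"twist":0}
    - {"tx":0,"ty":0,"tz":0.27,"twist":0}
    - {"tx":0,"ty":0,"tz":0.31,"twist":0}
    - {"tx":0,"ty":0,"tz":0.335,"twist":0}
    - {"tx":0,"ty":0,"tz":0.345,"twist":0}

```text
t: 9.28
eef_pos: [0.5371, -0.1532, 0.0068]
ee_rot: [3.14, -0.002, -2.409]
force: [-0.3, -0.2, 0.8]
width: 0.0873
gripper_force: 0.0
```

Emit:
arm_command:
  commands:
    - {"tx":-0.01,"ty":0,"tz":0,"twist":0}
    - {"tx":-0.02,"ty":0,"tz":0,"twist":0}
    - {"tx":-0.03,"ty":0,"tz":0,"twist":0}
    - {"tx":-0.04,"ty":0,"tz":0,"twist":0}
    - {"tx":-0.047,"ty":0,"tz":0,"twist":0}
    - {"tx":-0.054,"ty":0,"tz":0,"twist":0}
    - {"tx":-0.06,"ty":0,"tz":0,"twist":0}
    - {"tx":-0.066,"ty":0,"tz":0,"twist":0}

```text
t: 9.95
eef_pos: [0.5493, -0.1434, 0.0085]
ee_rot: [3.141, -0.002, -2.41]
force: [-4.1, -9.1, 4.8]
width: 0.0876
gripper_force: 4.2
```

Run:
```python
from h import *
snap("scene","scene3.png");s=get_state();print(s["t"],s["eef_pos"],np.degrees(s["ee_rot"]),s["force"],s["width"])
im=cv2.imread("pics/scene3.png")[120:280,170:400];cv2.imwrite("pics/scene3c.png",cv2.resize(im,None,fx=3,fy=3))
b=fit("block",[.595,-.1,.74],BL,("scene",));rel(b,np.array([.69,-.069,.2025]))
```

```text
10.0 [ 0.54935924 -0.14347707  0.00852006] [ 1.79972480e+02 -1.06440406e-01 -1.38114087e+02] [-1.70990331 -5.51068516  3.78749356] 0.08762823706960116
block [ 0.596  -0.1014] yaw 40.5 err 0.076
rel mm [-98.6 -12.9] deg 28.87
```

View pics/scene3c.png

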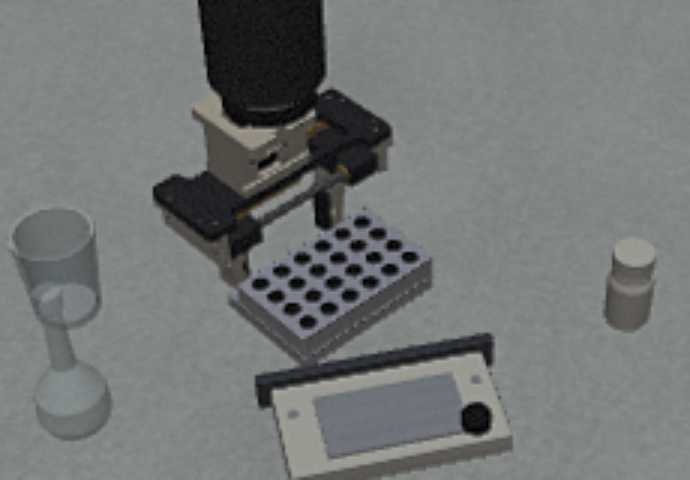

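Emit:
arm_command:
  commands:
    - {"tx":-0.009,"ty":0.005,"tz":0,"twist":0.007}
    - {"tx":-0.0177,"ty":0.01,"tz":0,"twist":0.0139}
    - {"tx":-0.0267,"ty":0.015,"tz":0,"twist":0.021}
    - {"tx":-0.0358,"ty":0.0194,"tz":0,"twist":0.0278}
    - {"tx":-0.045,"ty":0.0237,"tz":0,"twist":0.035}
    - {"tx":-0.0542,"ty":0.0279,"tz":0,"twist":0.0417}
    - {"tx":-0.0636,"ty":0.032,"tz":0,"twist":0.0486}
    - {"tx":-0.073,"ty":0.0356,"tz":0,"twist":0.0556}

```text
t: 10.72
eef_pos: [0.5537, -0.1254, 0.0081]
ee_rot: [3.139, -0.007, -2.586]
force: [-10.3, -6.7, 10.3]
width: 0.0874
gripper_force: 6.3
```

Emit:
arm_command:
  commands:
    - {"tx":-0.009,"ty":0.005,"tz":0,"twist":0.007}
    - {"tx":-0.0177,"ty":0.01,"tz":0,"twist":0.0139}
    - {"tx":-0.0267,"ty":0.015,"tz":0,"twist":0.021}
    - {"tx":-0.0358,"ty":0.0194,"tz":0,"twist":0.0278}
    - {"tx":-0.045,"ty":0.0237,"tz":0,"twist":0.035}
    - {"tx":-0.0542,"ty":0.0279,"tz":0,"twist":0.0417}
    - {"tx":-0.0636,"ty":0.032,"tz":0,"twist":0.0486}
    - {"tx":-0.073,"ty":0.0356,"tz":0,"twist":0.0556}

```text
t: 11.38
eef_pos: [0.5634, -0.1083, 0.008]
ee_rot: [3.14, -0.009, -2.761]
force: [-12.0, -6.1, 11.6]
width: 0.0874
gripper_force: 7.2
```

Run:
```python
from h import *
snap("scene");s=get_state();print(s["t"],s["eef_pos"],np.degrees(s["ee_rot"]),s["force"],s["width"])
b=fit("block",[.625,-.085,.35],BL,("scene",));rel(b,np.array([.69,-.069,.2025]))
spots("scene",["face_left","face_right"])
```

```text
11.4333 [ 0.5638914  -0.10794189  0.00794059] [ 179.89823107   -0.48626737 -158.28751255] [-12.0428223   -5.07459888  10.68165375] 0.08753775029094421
block [ 0.6172 -0.0865] yaw 21.1 err 0.1
rel mm [-74.8  -2.5] deg 9.47
scene face_left 0.96 [321.  223.9] [ 0.6357 -0.0016]
scene face_left 0.53 [194.  223.4] [ 0.6206 -0.3125]
scene face_right 0.57 [263.6 240.6] [ 0.6856 -0.1406]
```

Emit:
arm_command:
  commands:
    - {"tx":-0.011,"ty":0.004,"tz":0,"twist":0.0066}
    - {"tx":-0.022,"ty":0.008,"tz":0,"twist":0.0132}
    - {"tx":-0.033,"ty":0.012,"tz":0,"twist":0.0198}
    - {"tx":-0.044,"ty":0.016,"tz":0,"twist":0.0264}
    - {"tx":-0.055,"ty":0.0195,"tz":0,"twist":0.033}
    - {"tx":-0.066,"ty":0.023,"tz":0,"twist":0.0396}
    - {"tx":-0.077,"ty":0.026,"tz":0,"twist":0.0462}
    - {"tx":-0.088,"ty":0.029,"tz":0,"twist":0.0528}

```text
t: 12.25
eef_pos: [0.5806, -0.0932, 0.0078]
ee_rot: [3.141, -0.01, -2.927]
force: [-14.9, -2.4, 12.8]
width: 0.0878
gripper_force: 7.5
```

Run:
```python
from h import *
snap("scene","scene4.png");s=get_state();print(s["t"],s["eef_pos"],np.degrees(s["ee_rot"]),s["force"],s["width"])
im=cv2.imread("pics/scene4.png")[160:280,200:380];cv2.imwrite("pics/scene4c.png",cv2.resize(im,None,fx=4,fy=4))
b=fit("block",[.635,-.08,.2],BL,("scene",));rel(b,np.array([.69,-.069,.2025]))
```

```text
12.3 [ 0.58141671 -0.09276643  0.00772907] [ 179.96163877   -0.5205403  -167.79319373] [-11.81412047  -3.19660733   8.59662212] 0.0874798516195739
block [ 0.6154 -0.0845] yaw 11.3 err 0.318
rel mm [-76.2  -0.2] deg -0.27
```

View pics/scene4c.png

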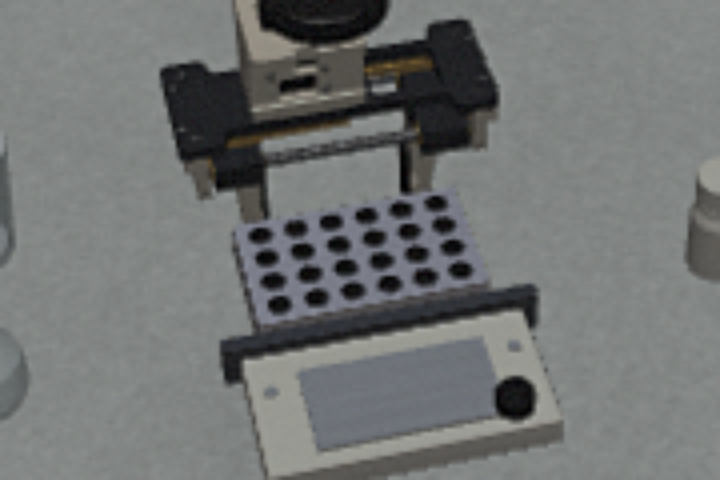

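Emit:
arm_command:
  commands:
    - {"tx":-0.002,"ty":0,"tz":0,"twist":0}
    - {"tx":-0.004,"ty":0,"tz":0,"twist":0}
    - {"tx":-0.006,"ty":0,"tz":0,"twist":0}
    - {"tx":-0.008,"ty":0,"tz":0,"twist":0}
    - {"tx":-0.01,"ty":0,"tz":0,"twist":0}
    - {"tx":-0.012,"ty":0,"tz":0,"twist":0}
    - {"tx":-0.014,"ty":0,"tz":0,"twist":0}
    - {"tx":-0.016,"ty":0,"tz":0,"twist":0}

```text
t: 13.02
eef_pos: [0.5816, -0.0928, 0.0075]
ee_rot: [3.14, -0.015, -2.928]
force: [-22.6, -2.4, 20.3]
width: 0.0874
gripper_force: 11.7
```

Emit:
arm_command:
  commands:
    - {"tx":0.01,"ty":0,"tz":0,"twist":0}
    - {"tx":0.03,"ty":0,"tz":0,"twist":0}
    - {"tx":0.07,"ty":0,"tz":0,"twist":0}
    - {"tx":0.15,"ty":0,"tz":-0.02,"twist":0}
    - {"tx":0.25,"ty":0,"tz":-0.1,"twist":0}
    - {"tx":0.36,"ty":0,"tz":-0.2,"twist":0}
    - {"tx":0.48,"ty":0,"tz":-0.3,"twist":0}
    - {"tx":0.58,"ty":0,"tz":-0.4,"twist":0}

```text
t: 13.68
eef_pos: [0.4463, -0.1224, 0.1088]
ee_rot: [3.141, -0.001, -2.925]
force: [0.9, 0.0, 0.8]
width: 0.0878
gripper_force: 0.0
```

Run:
```python
from h import *
snap("top","top5.png");s=get_state();print(s["t"],s["eef_pos"],s["force"])
im=cv2.imread("pics/top5.png")[150:240,310:420];cv2.imwrite("pics/top5c.png",cv2.resize(im,None,fx=7,fy=6.6,interpolation=cv2.INTER_CUBIC))
b=fit("block",[.635,-.08,.2],BL,("top",));rel(b,np.array([.6916,-.0696,.2075]))
spots("top",["face_left","face_right","bottle","flask","beaker"]);snap("scene");spots("scene",["face_left","face_right","bottle","flask","beaker"])
```

```text
13.7333 [ 0.44452202 -0.12312225  0.11332358] [-5.87018696 -1.11999212  2.60351018]
block [ 0.6421 -0.0779] yaw 12.4 err 0.043
rel mm [-50.2   2.1] deg 0.48
top face_left 0.65 [332.1 189.5] [0.6666 0.0041]
top face_right 0.94 [392.8 174.1] [ 0.7037 -0.1358]
top face_right 0.66 [361.8 184.1] [ 0.6797 -0.0641]
top bottle 0.82 [275.2 205.4] [0.6315 0.137 ]
top flask 0.96 [462.6 167.7] [ 0.7247 -0.3032]
top beaker 0.73 [273.3 203.2] [0.6367 0.1416]
top beaker 0.71 [473.4 220.8] [ 0.5988 -0.3214]
scene face_left 0.97 [321.  235.8] [ 0.6759 -0.0037]
scene face_right 0.64 [263.5 244. ] [ 0.6965 -0.1405]
scene bottle 0.69 [378.  225.3] [0.6289 0.1421]
scene flask 0.76 [193.4 260.8] [ 0.7257 -0.3029]
scene flask 0.17 [193.8 223.3] [ 0.602  -0.3184]
scene beaker 0.94 [191.6 222.1] [ 0.5975 -0.3244]
```

View pics/top5c.png

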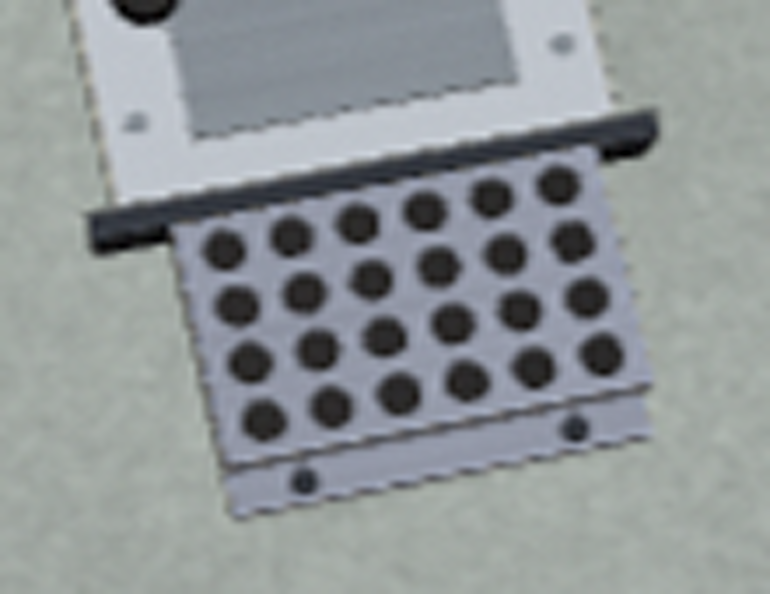

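Run:
```python
from h import *
im=np.mean([snap("top").astype(float) for _ in range(3)],0).mean(2)
B=[];F=[]
for u in range(337,394):
    vb=proj("top",[0,0,0])*0
    col=im[:,u];r0=186-(u-330)*11.5/68  # approx lip centre
    lo,hi=int(r0)-8,int(r0)+9;k=lo+col[lo:hi].argmin()
    def cross(d):
        v=k
        m=k+d*np.arange(0,6);vals=col[m];t=(vals.min()+vals.max())/2
        i=np.argmax(vals>t);a,b=vals[i-1],vals[i];return k+d*(i-1+(t-a)/(b-a))
    F.append(ray("top",(u,cross(-1)),.03)[:2]);B.append(ray("top",(u,cross(1)),.036)[:2])
for n,P in(("lip back",F),("block edge",B)):
    P=np.array(P)
    for _ in range(3):
        c=np.polyfit(P[:,1],P[:,0],1);e=P[:,0]-np.polyval(c,P[:,1]);P=P[abs(e)<2*e.std()+1e-5]
    print(n,"yaw",np.degrees(np.arctan(-c[0])),"x at y=-.07",np.polyval(c,-.07),"std",e.std(),len(P))
```

```text
lip back yaw 11.650604079695533 x at y=-.07 0.6932658077023657 std 0.008154584191851402 57
block edge yaw 11.882359726327698 x at y=-.07 0.6815168253632411 std 0.009214326869055574 57
```

Emit:
arm_command:
  commands:
    - {"tx":-0.02,"ty":0,"tz":0.06,"twist":0.003}
    - {"tx":-0.1,"ty":0.014,"tz":0.14,"twist":0.003}
    - {"tx":-0.2,"ty":0.014,"tz":0.24,"twist":0.003}
    - {"tx":-0.3,"ty":0.014,"tz":0.33,"twist":0.003}
    - {"tx":-0.39,"ty":0.014,"tz":0.38,"twist":0.003}
    - {"tx":-0.46,"ty":0.014,"tz":0.4,"twist":0.003}
    - {"tx":-0.5,"ty":0.014,"tz":0.4,"twist":0.003}
    - {"tx":-0.51,"ty":0.014,"tz":0.4,"twist":0.003}
  claw: 0

```text
t: 15.15
eef_pos: [0.5736, -0.091, 0.0078]
ee_rot: [-3.141, -0.0, -2.934]
force: [-0.2, -1.1, -0.1]
width: 0.0396
gripper_force: 0.0
```

Emit:
arm_command:
  commands:
    - {"tx":-0.01,"ty":0,"tz":0,"twist":0}
    - {"tx":-0.02,"ty":0,"tz":0,"twist":0}
    - {"tx":-0.026,"ty":0,"tz":0,"twist":0}
    - {"tx":-0.032,"ty":0,"tz":0,"twist":0}
    - {"tx":-0.038,"ty":0,"tz":0,"twist":0}
    - {"tx":-0.044,"ty":0,"tz":0,"twist":0}
    - {"tx":-0.05,"ty":0,"tz":0,"twist":0}
    - {"tx":-0.056,"ty":0,"tz":0,"twist":0}

```text
t: 15.82
eef_pos: [0.5807, -0.0893, 0.0076]
ee_rot: [3.141, -0.009, -2.936]
force: [-16.3, -0.0, 12.5]
width: 0.0006
gripper_force: 8.0
```

Emit:
arm_command:
  commands:
    - {"tx":-0.002,"ty":0,"tz":0,"twist":0}
    - {"tx":-0.004,"ty":0,"tz":0,"twist":0}
    - {"tx":-0.006,"ty":0,"tz":0,"twist":0}
    - {"tx":-0.008,"ty":0,"tz":0,"twist":0}
    - {"tx":-0.01,"ty":0,"tz":0,"twist":0}
    - {"tx":-0.012,"ty":0,"tz":0,"twist":0}
    - {"tx":-0.014,"ty":0,"tz":0,"twist":0}
    - {"tx":-0.016,"ty":0,"tz":0,"twist":0}

```text
t: 16.48
eef_pos: [0.5808, -0.0893, 0.0075]
ee_rot: [3.14, -0.016, -2.937]
force: [-24.1, -1.8, 19.8]
width: 0.0003
gripper_force: 12.1
```

Emit:
arm_command:
  commands:
    - {"tx":0.03,"ty":0,"tz":0,"twist":0}
    - {"tx":0.06,"ty":0,"tz":0,"twist":0}
    - {"tx":0.06,"ty":0.06,"tz":0,"twist":0}
    - {"tx":0.06,"ty":0.12,"tz":0,"twist":0}
    - {"tx":0.06,"ty":0.18,"tz":0,"twist":0}
    - {"tx":0.05,"ty":0.18,"tz":0,"twist":0}
    - {"tx":0.04,"ty":0.18,"tz":0,"twist":0}
    - {"tx":0.032,"ty":0.18,"tz":0,"twist":0}

```text
t: 17.15
eef_pos: [0.5712, -0.0454, 0.0081]
ee_rot: [3.141, -0.003, -2.935]
force: [-9.6, 2.2, 6.8]
width: 0.0009
gripper_force: 4.7
```

Emit:
arm_command:
  commands:
    - {"tx":-0.003,"ty":0,"tz":0,"twist":0}
    - {"tx":-0.006,"ty":0,"tz":0,"twist":0}
    - {"tx":-0.009,"ty":0,"tz":0,"twist":0}
    - {"tx":-0.012,"ty":0,"tz":0,"twist":0}
    - {"tx":-0.015,"ty":0,"tz":0,"twist":0}
    - {"tx":-0.018,"ty":0,"tz":0,"twist":0}
    - {"tx":-0.021,"ty":0,"tz":0,"twist":0}
    - {"tx":-0.024,"ty":0,"tz":0,"twist":0}

```text
t: 17.82
eef_pos: [0.5723, -0.0456, 0.0073]
ee_rot: [3.141, -0.012, -2.937]
force: [-19.6, 2.0, 16.1]
width: 0.0002
gripper_force: 9.6
```

Emit:
arm_command:
  commands:
    - {"tx":0.03,"ty":0,"tz":0,"twist":0}
    - {"tx":0.055,"ty":0,"tz":0,"twist":0}
    - {"tx":0.055,"ty":-0.07,"tz":0,"twist":0}
    - {"tx":0.055,"ty":-0.15,"tz":0,"twist":0}
    - {"tx":0.055,"ty":-0.24,"tz":0,"twist":0}
    - {"tx":0.05,"ty":-0.32,"tz":0,"twist":0}
    - {"tx":0.04,"ty":-0.36,"tz":0,"twist":0}
    - {"tx":0.024,"ty":-0.36,"tz":0,"twist":0}

```text
t: 18.48
eef_pos: [0.5911, -0.1358, 0.0082]
ee_rot: [-3.141, -0.001, -2.937]
force: [-10.6, -13.6, 5.5]
width: 0.0003
gripper_force: 6.9
```

Emit:
arm_command:
  commands:
    - {"tx":-0.003,"ty":0,"tz":0,"twist":0}
    - {"tx":-0.006,"ty":0,"tz":0,"twist":0}
    - {"tx":-0.009,"ty":0,"tz":0,"twist":0}
    - {"tx":-0.012,"ty":0,"tz":0,"twist":0}
    - {"tx":-0.015,"ty":0,"tz":0,"twist":0}
    - {"tx":-0.018,"ty":0,"tz":0,"twist":0}
    - {"tx":-0.021,"ty":0,"tz":0,"twist":0}
    - {"tx":-0.024,"ty":0,"tz":0,"twist":0}

```text
t: 19.15
eef_pos: [0.5907, -0.1341, 0.0075]
ee_rot: [3.141, -0.012, -2.936]
force: [-18.1, -10.7, 13.4]
width: 0.0005
gripper_force: 9.8
```

Emit:
arm_command:
  commands:
    - {"tx":0.01,"ty":0,"tz":0,"twist":0}
    - {"tx":0.03,"ty":0,"tz":0,"twist":0}
    - {"tx":0.07,"ty":0,"tz":0,"twist":0}
    - {"tx":0.15,"ty":0,"tz":-0.02,"twist":0}
    - {"tx":0.25,"ty":0,"tz":-0.1,"twist":0}
    - {"tx":0.36,"ty":0,"tz":-0.2,"twist":0}
    - {"tx":0.47,"ty":0,"tz":-0.3,"twist":0}
    - {"tx":0.52,"ty":0,"tz":-0.36,"twist":0}

```text
t: 19.82
eef_pos: [0.4676, -0.1587, 0.1002]
ee_rot: [3.141, 0.002, -2.935]
force: [-0.6, 0.4, 0.1]
width: 0.0007
gripper_force: 0.0
```

Run:
```python
from h import *
snap("top","top6.png");s=get_state();print(s["t"],s["eef_pos"],s["force"])
im=cv2.imread("pics/top6.png")[150:240,310:420];cv2.imwrite("pics/top6c.png",cv2.resize(im,None,fx=7,fy=6.6,interpolation=cv2.INTER_CUBIC))
b=fit("block",[.635,-.08,.2],BL,("top",));rel(b,np.array([.6916,-.0696,.2075]))
```

```text
19.8667 [ 0.46798744 -0.15903513  0.10257559] [-1.89883122e+00  1.65960206e-03  1.98264136e+00]
block [ 0.6433 -0.0785] yaw 11.9 err 0.035
rel mm [-49.1   1.3] deg 0.03
```

View pics/top6c.png

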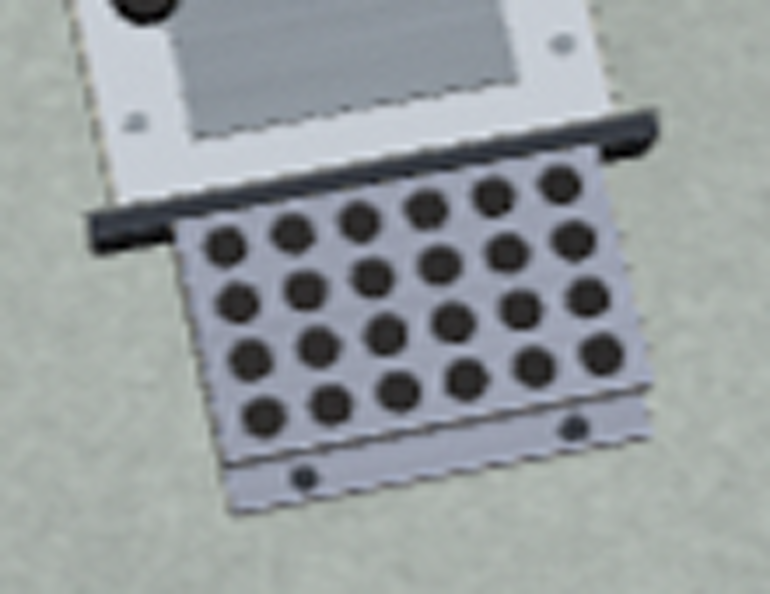

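The plain side now lies parallel to the lip along its whole length (edge from 178,222 to 600,148). The block sits well inside both fence ends (90 and 655), and the gripper is clear.

```bash
python3 -c "
from station import *
print(job_done())"
```

```text
the job is handed in; nothing more can be done
None
```

The job is handed in: by the last top-camera fit, the block's plain long side lies flat against the fence (within about 0.1°), about 1 mm off centre and inside both fence ends; the arm never went near the bottle, flask or beaker, and it took about 20 s of the 64 s allowed.

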